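Load four tested cells into the cell holder in their tested order

TASK

The four cells in the row of testers have been measured, and the log only knows them by their order. Move them into the grey four-bay holder in that order: the leftmost cell into the bay next to the holder's yellow plug, the next one beside it, and so on, so that the rightmost ends farthest from the plug. Keep every plus end (white ring) pointing away from you, and lay each cell down fully in its bay without dropping it.

Things in the scene. Friction and masses are not known exactly. Their poses are not given: they have to be found in the camera images.
- cell_1: lithium cell, blue-grey with a white ring at its plus end, 21 mm diameter, 71.5 long, 70 g; starts in tester_1; all four look alike. Origin on the axis at the tip of the plus end; x along the axis from minus to plus, so its middle is 36 mm back along -x; it may roll about x. Starts level, plus end away from the robot (within 0.3 rad).
- cell_2: lithium cell, blue-grey with a white ring at its plus end, 21 mm diameter, 71.5 long, 70 g; starts in tester_2; all four look alike. Origin on the axis at the tip of the plus end; x along the axis from minus to plus, so its middle is 36 mm back along -x; it may roll about x. Starts level, plus end away from the robot (within 0.3 rad).
- cell_3: lithium cell, blue-grey with a white ring at its plus end, 21 mm diameter, 71.5 long, 70 g; starts in tester_3; all four look alike. Origin on the axis at the tip of the plus end; x along the axis from minus to plus, so its middle is 36 mm back along -x; it may roll about x. Starts level, plus end away from the robot (within 0.3 rad).
- cell_4: lithium cell, blue-grey with a white ring at its plus end, 21 mm diameter, 71.5 long, 70 g; starts in tester_4; all four look alike. Origin on the axis at the tip of the plus end; x along the axis from minus to plus, so its middle is 36 mm back along -x; it may roll about x. Starts level, plus end away from the robot (within 0.3 rad).
- tester_1: fixed tester that holds cell_1 at the start; four alike in a row, in any order. Black, 126 (x) x 40 x 22.5 mm, display at the far end. Origin: underside below the bay's middle; x away from the robot (within 0.3 rad), z up. The cell's axis is 18.9 mm above; it rests on V ribs at x = -27 and 27 mm (9 long, 33 wide, 20 high); between them is only the 5 mm base plate.
- tester_2: fixed tester that holds cell_2 at the start; four alike in a row, in any order. Black, 126 (x) x 40 x 22.5 mm, display at the far end. Origin: underside below the bay's middle; x away from the robot (within 0.3 rad), z up. The cell's axis is 18.9 mm above; it rests on V ribs at x = -27 and 27 mm (9 long, 33 wide, 20 high); between them is only the 5 mm base plate.
- tester_3: fixed tester that holds cell_3 at the start; four alike in a row, in any order. Black, 126 (x) x 40 x 22.5 mm, display at the far end. Origin: underside below the bay's middle; x away from the robot (within 0.3 rad), z up. The cell's axis is 18.9 mm above; it rests on V ribs at x = -27 and 27 mm (9 long, 33 wide, 20 high); between them is only the 5 mm base plate.
- tester_4: fixed tester that holds cell_4 at the start; four alike in a row, in any order. Black, 126 (x) x 40 x 22.5 mm, display at the far end. Origin: underside below the bay's middle; x away from the robot (within 0.3 rad), z up. The cell's axis is 18.9 mm above; it rests on V ribs at x = -27 and 27 mm (9 long, 33 wide, 20 high); between them is only the 5 mm base plate.
- holder: fixed grey holder, 106 (x) x 264 (y) mm, base plate 5 thick; origin: middle of the underside, x away from the robot (within 0.3 rad), z up. Bays along x at y = 84, 28, -28, -84 mm, with V ribs as in the testers (x = -27, 27 mm) and end walls 22.5 high, faces at x = -41 and 41 mm. A seated cell's axis is 18.9 mm above the origin, plus tip near x = 36 mm.
- lead_plug: yellow two-pin plug with short red and black wires, 50 x 16 x 8 mm, fixed on the holder's end tab, at its left end (holder y = 119 mm) or right end (y = -119 mm) by chance, x = 15 mm; the other end has a plain grey cap. Origin: middle of its underside. The nearest bay is 35 mm away in y.

How it is judged:
At the end, for the whole second after the job is handed in: Every cell is seated in a bay, let go and at rest: height within 4 mm, sideways within 8 mm, plus tip 26 to 46 mm beyond the holder's middle line, within 0.15 rad of the bay. Counted from the plug, the cells follow the left-to-right order of the testers they came from (x of cell_1 in the frame of holder between 0.026 and 0.046 m and z of cell_1 in the frame of holder between 0.01485 and 0.02285 m and (y of cell_1 in the frame of holder between 0.076 and 0.092 m or y of cell_1 in the frame of holder between 0.02 and 0.036 m or y of cell_1 in the frame of holder between -0.036 and -0.02 m or y of cell_1 in the frame of holder between -0.092 and -0.076 m) and angle between the x axis of each of cell_1, cell_2, cell_3, cell_4 and the x axis of holder, either way round below 0.15 rad and contact force between the fingers and cell_1 below 0.1 N and linear speed of each of cell_1, cell_2, cell_3, cell_4 below 0.02 m/s and angular speed of each of cell_1, cell_2, cell_3, cell_4 below 0.5 rad/s and x of cell_2 in the frame of holder between 0.026 and 0.046 m and z of cell_2 in the frame of holder between 0.01485 and 0.02285 m and (y of cell_2 in the frame of holder between 0.076 and 0.092 m or y of cell_2 in the frame of holder between 0.02 and 0.036 m or y of cell_2 in the frame of holder between -0.036 and -0.02 m or y of cell_2 in the frame of holder between -0.092 and -0.076 m) and contact force between the fingers and cell_2 below 0.1 N and x of cell_3 in the frame of holder between 0.026 and 0.046 m and z of cell_3 in the frame of holder between 0.01485 and 0.02285 m and (y of cell_3 in the frame of holder between 0.076 and 0.092 m or y of cell_3 in the frame of holder between 0.02 and 0.036 m or y of cell_3 in the frame of holder between -0.036 and -0.02 m or y of cell_3 in the frame of holder between -0.092 and -0.076 m) and contact force between the fingers and cell_3 below 0.1 N and x of cell_4 in the frame of holder between 0.026 and 0.046 m and z of cell_4 in the frame of holder between 0.01485 and 0.02285 m and (y of cell_4 in the frame of holder between 0.076 and 0.092 m or y of cell_4 in the frame of holder between 0.02 and 0.036 m or y of cell_4 in the frame of holder between -0.036 and -0.02 m or y of cell_4 in the frame of holder between -0.092 and -0.076 m) and contact force between the fingers and cell_4 below 0.1 N and ((y of tester_1 in the frame of tester_2 above 0 m and ((horizontal distance between cell_1 and lead_plug below 0.064 m and horizontal distance between cell_2 and lead_plug above 0.064 m) or (horizontal distance between cell_1 and lead_plug below 0.12 m and horizontal distance between cell_2 and lead_plug above 0.12 m) or (horizontal distance between cell_1 and lead_plug below 0.176 m and horizontal distance between cell_2 and lead_plug above 0.176 m))) or (y of tester_2 in the frame of tester_1 above 0 m and ((horizontal distance between cell_2 and lead_plug below 0.064 m and horizontal distance between cell_1 and lead_plug above 0.064 m) or (horizontal distance between cell_2 and lead_plug below 0.12 m and horizontal distance between cell_1 and lead_plug above 0.12 m) or (horizontal distance between cell_2 and lead_plug below 0.176 m and horizontal distance between cell_1 and lead_plug above 0.176 m)))) and ((y of tester_1 in the frame of tester_3 above 0 m and ((horizontal distance between cell_1 and lead_plug below 0.064 m and horizontal distance between cell_3 and lead_plug above 0.064 m) or (horizontal distance between cell_1 and lead_plug below 0.12 m and horizontal distance between cell_3 and lead_plug above 0.12 m) or (horizontal distance between cell_1 and lead_plug below 0.176 m and horizontal distance between cell_3 and lead_plug above 0.176 m))) or (y of tester_3 in the frame of tester_1 above 0 m and ((horizontal distance between cell_3 and lead_plug below 0.064 m and horizontal distance between cell_1 and lead_plug above 0.064 m) or (horizontal distance between cell_3 and lead_plug below 0.12 m and horizontal distance between cell_1 and lead_plug above 0.12 m) or (horizontal distance between cell_3 and lead_plug below 0.176 m and horizontal distance between cell_1 and lead_plug above 0.176 m)))) and ((y of tester_1 in the frame of tester_4 above 0 m and ((horizontal distance between cell_1 and lead_plug below 0.064 m and horizontal distance between cell_4 and lead_plug above 0.064 m) or (horizontal distance between cell_1 and lead_plug below 0.12 m and horizontal distance between cell_4 and lead_plug above 0.12 m) or (horizontal distance between cell_1 and lead_plug below 0.176 m and horizontal distance between cell_4 and lead_plug above 0.176 m))) or (y of tester_4 in the frame of tester_1 above 0 m and ((horizontal distance between cell_4 and lead_plug below 0.064 m and horizontal distance between cell_1 and lead_plug above 0.064 m) or (horizontal distance between cell_4 and lead_plug below 0.12 m and horizontal distance between cell_1 and lead_plug above 0.12 m) or (horizontal distance between cell_4 and lead_plug below 0.176 m and horizontal distance between cell_1 and lead_plug above 0.176 m)))) and ((y of tester_2 in the frame of tester_3 above 0 m and ((horizontal distance between cell_2 and lead_plug below 0.064 m and horizontal distance between cell_3 and lead_plug above 0.064 m) or (horizontal distance between cell_2 and lead_plug below 0.12 m and horizontal distance between cell_3 and lead_plug above 0.12 m) or (horizontal distance between cell_2 and lead_plug below 0.176 m and horizontal distance between cell_3 and lead_plug above 0.176 m))) or (y of tester_3 in the frame of tester_2 above 0 m and ((horizontal distance between cell_3 and lead_plug below 0.064 m and horizontal distance between cell_2 and lead_plug above 0.064 m) or (horizontal distance between cell_3 and lead_plug below 0.12 m and horizontal distance between cell_2 and lead_plug above 0.12 m) or (horizontal distance between cell_3 and lead_plug below 0.176 m and horizontal distance between cell_2 and lead_plug above 0.176 m)))) and ((y of tester_2 in the frame of tester_4 above 0 m and ((horizontal distance between cell_2 and lead_plug below 0.064 m and horizontal distance between cell_4 and lead_plug above 0.064 m) or (horizontal distance between cell_2 and lead_plug below 0.12 m and horizontal distance between cell_4 and lead_plug above 0.12 m) or (horizontal distance between cell_2 and lead_plug below 0.176 m and horizontal distance between cell_4 and lead_plug above 0.176 m))) or (y of tester_4 in the frame of tester_2 above 0 m and ((horizontal distance between cell_4 and lead_plug below 0.064 m and horizontal distance between cell_2 and lead_plug above 0.064 m) or (horizontal distance between cell_4 and lead_plug below 0.12 m and horizontal distance between cell_2 and lead_plug above 0.12 m) or (horizontal distance between cell_4 and lead_plug below 0.176 m and horizontal distance between cell_2 and lead_plug above 0.176 m)))) and ((y of tester_3 in the frame of tester_4 above 0 m and ((horizontal distance between cell_3 and lead_plug below 0.064 m and horizontal distance between cell_4 and lead_plug above 0.064 m) or (horizontal distance between cell_3 and lead_plug below 0.12 m and horizontal distance between cell_4 and lead_plug above 0.12 m) or (horizontal distance between cell_3 and lead_plug below 0.176 m and horizontal distance between cell_4 and lead_plug above 0.176 m))) or (y of tester_4 in the frame of tester_3 above 0 m and ((horizontal distance between cell_4 and lead_plug below 0.064 m and horizontal distance between cell_3 and lead_plug above 0.064 m) or (horizontal distance between cell_4 and lead_plug below 0.12 m and horizontal distance between cell_3 and lead_plug above 0.12 m) or (horizontal distance between cell_4 and lead_plug below 0.176 m and horizontal distance between cell_3 and lead_plug above 0.176 m))))); the robot touches nothing.
It fails at once if a cell is dropped: it falls freely, out of the fingers, by more than about 25 mm ((linear speed of cell_1 above 0.7 m/s and contact force between the fingers and cell_1 below 0.05 N) or (linear speed of cell_2 above 0.7 m/s and contact force between the fingers and cell_2 below 0.05 N) or (linear speed of cell_3 above 0.7 m/s and contact force between the fingers and cell_3 below 0.05 N) or (linear speed of cell_4 above 0.7 m/s and contact force between the fingers and cell_4 below 0.05 N)).
It also fails if it takes over 96 s, if anything falls off the work surface, if the arm or the gripper's body presses on something with over 40 N, if the wrist force passes 120 N, or if a joint passes its speed limit or range.

ROBOT

A 7-joint arm with a two-finger parallel gripper is mounted at the origin on a cart in front of the work surface, level with it; the furniture and walls round the work are solid. World frame = base frame: x ahead of the robot, y to its left, z up, the work surface at z = 0. Lengths are in m, angles in rad, forces in N, time in s.
With the tool pointing down it reaches from about 0.4 to 0.85 m from the base axis. Payload 4.5 kg.
Tool frame: the origin (TCP) lies at the very end of the fingers, on their centre line; the grasp point (between the pads) lies 19 mm behind it (tcp_to_grasp is the z of the grasp point in the tool frame, in m); z points along the fingers, y is the line along which they close (so a half turn about z gives the same grasp; the last joint's range is limited). The gripper opens to 88 mm and grips with 3 to 60 N. Pads are 18 mm wide; open, the fingers measure 123 mm over their backs; the gripper's body (75 mm by 187 mm) begins 45 mm behind the grasp point.
Start: joints at [-1.172, 0.689, -0.195, 1.565, 0.157, 0.902, -0.215], TCP at [0.223, 0.584, 0.239] pointing down, gripper open.
Joint ranges: [-3.01, 3.01], [-0.46, 2.08], [-1.47, 1.51], [0.13, 2.56], [-1, 4.14], [0.04, 2.09], [-2.66, 2.66]. Speed limits (rad/s): [2.57, 2.57, 3.14, 3.14, 3.14, 3.14, 3.14].

INTERFACE

Orientations are given as a unit quaternion [x, y, z, w].
In Python, from plant import * gives the robot as it stands. The module is installed in compiled form; this text tells all that it offers.
- The arm moves only by the shell command python3 -m jog 'ROWS' [OPENING] [FORCE]. ROWS is JSON, a list that holds one entry, the list of rows, each a list of 6 numbers: the shift along the tool's x, y, z in m, then the turn, a rotation vector about the tool's x, y, z in rad. In form: [[[dx, dy, dz, ax, ay, az], ...]]. A call has 1 to 12 rows; each row shifts and turns the commanded pose from where the row before left it, along the tool's axes as they then stand; what a row does not reach is not made up. A row lasts 1/8 s, in which the tool goes at most 62.5 mm and 10.7 degrees, less where a joint would pass 70% of its speed; a pose out of reach is approached as far as the arm can. A call with a gripper value outside its range is refused whole. OPENING is the finger opening in m, from 0 to 0.0881, set as the call begins (- or left out, the last holds). The fingers move at their own pace and stop on an object; FORCE is the grip in N (left out, the last holds). Time passes only in rows, so rows that do not move let the fingers close. It gives the time, the measured TCP pose, the force, the opening and the grip force at its end, in the units of the state.
- get_state(): the state, without advancing time (a new reading comes with each control period).
- snapshot(name): name is "scene" or "top"; returns a dict with "frame" (420x560x3 uint8, red, green, blue), "mtx" (3x3 intrinsics, pixels), "D" ([k1, k2, p1, p2, k3] as OpenCV has them; the pictures are not rectified), "xyz" and "orientation" of the camera in the world. Camera axes: x right, y down, z forward; pixel columns grow to the right and rows downward; lengths in m; the calibration is good to about 2 mm. A picture is of the moment at which its call begins. There is no depth.
- finish_job(): hands the job in; it is judged then, once.
The state is a dict: "clock": time; "q": joint angles; "qd": joint speeds; "joint_torque": joint torques, N m; "tool_pos": TCP position; "eef_rot": TCP orientation; "contact_force": force on the tool from outside, world axes, zero at the start; "moment": the same for the moment, N m; "opening": opening from 0.0 (shut) to 1.0 (fully open); "finger_force": force on a finger pad.
Only numpy, scipy, OpenCV 4.12 (cv2) and the standard library are available. Lean on these libraries where they do the work, as an engineer would, in place of code of your own. Each camera call takes 0.05 s, during which the arm holds its last target. There are 200 camera calls.

## Working session

There is one attempt and no reset: what is moved stays moved. The work goes in short steps, Python scripts to look and compute and a shell command to move; the robot and the scene stay as the last step left them, time stands still between calls to the robot, and variables do not carry over. Pictures are saved under pics/ and viewed, at most 14 in all, crops included, and the job is handed in when it is done.

```bash
mkdir -p pics; cat > h.py <<'E'
from plant import *
import numpy as np, cv2
from scipy.spatial.transform import Rotation as R
def ray(s,px,z):
    p=cv2.undistortPoints(np.array([px],float).reshape(-1,1,2),s["mtx"],np.array(s["D"],float)).reshape(-1,2)
    d=R.from_quat(s["orientation"]).apply(np.c_[p,np.ones(len(p))]); o=np.array(s["xyz"])
    return o+d*((z-o[2])/d[:,2])[:,None]
E
python3 - <<'E'
from h import *
for n in("top","scene"):
    s=snapshot(n); cv2.imwrite(f"pics/{n}0.png",s["frame"][:,:,::-1]); print(n,s["xyz"],s["orientation"],s["mtx"][0])
    np.save(f"{n}0.npy",s,allow_pickle=True)
st=get_state();print(st)
E
```

```text
top [0.34562919 0.02455091 1.10827382] [-0.69992489  0.70817979 -0.06835954  0.06255794] [508.19288385   0.         288.40345141]
scene [-0.00176529 -0.67685923  0.77628377] [ 0.85703047 -0.29784826  0.13903104 -0.3968067 ] [523.86222218   0.         275.19101564]
{'clock': 0.1, 'q': array([-1.17218122,  0.68986731, -0.19450344,  1.56620342,  0.15729032,
        0.90248047, -0.21511362]), 'qd': array([ 7.50071298e-05, -3.46490288e-03, -9.54442997e-04, -3.23103422e-03,
        3.08725471e-04,  1.33619512e-03, -1.53427645e-03]), 'joint_torque': array([-3.19685416e-03, -5.28502357e+01, -1.27155393e+00, -1.53836668e+01,
       -5.25781454e-02,  2.02333991e-03,  4.53871598e-05]), 'tool_pos': array([0.2228376 , 0.58334623, 0.23802003]), 'eef_rot': array([ 1.81378308e-01,  9.83413083e-01, -7.80750906e-04, -8.45280314e-05]), 'contact_force': array([ 0.32001697, -0.27796025, -0.60585317]), 'moment': array([ 0.0077742 ,  0.02009508, -0.00455927]), 'finger_force': 0.0, 'opening': 1.0003794379496855}
```

View pics/top0.png

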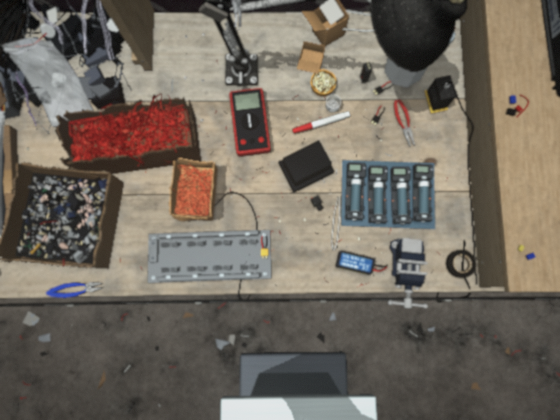

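View pics/scene0.png

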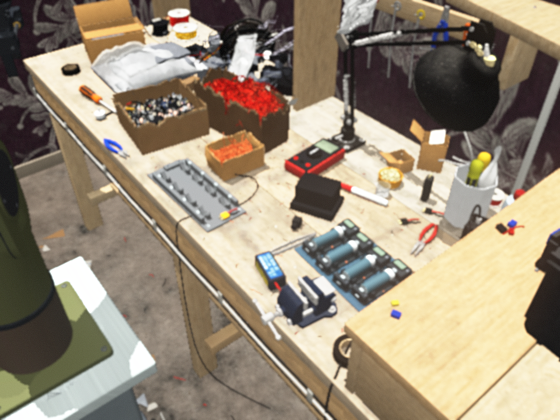

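The plug is at the holder's right end (top view about (264,248)). The testers are at about (356–424, 193) with plus ends up in the picture. I'll zoom in on both.

```bash
python3 - <<'E'
import cv2
f=cv2.imread("pics/top0.png")
a=cv2.resize(f[152:237,336:441],None,fx=7,fy=7,interpolation=cv2.INTER_CUBIC); cv2.imwrite("pics/t.png",a)
b=cv2.resize(f[222:292,140:280],None,fx=5.5,fy=5.5,interpolation=cv2.INTER_CUBIC); cv2.imwrite("pics/h.png",b)
E
```

```text
(no output)
```

View pics/t.png

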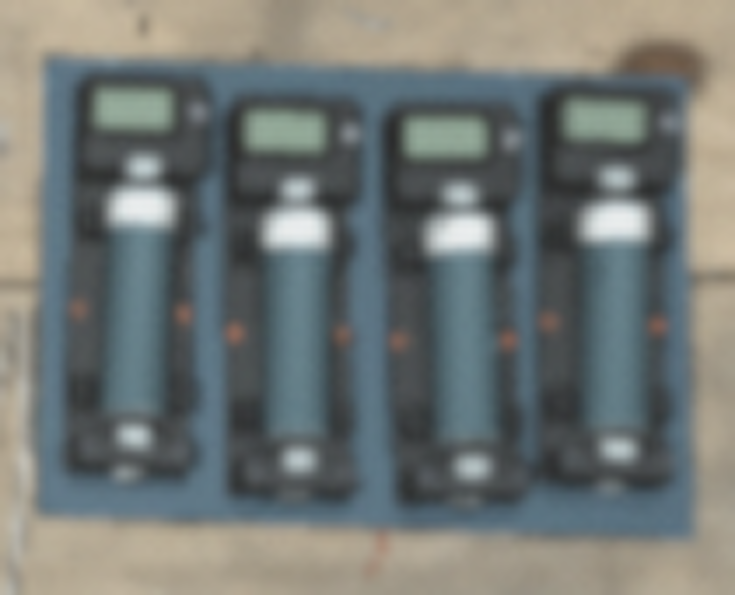

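View pics/h.png

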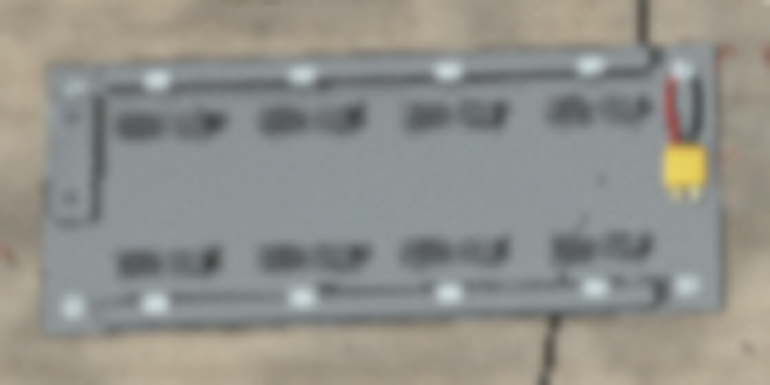

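Leftmost to rightmost, the crop cells have their plus tips near (142,188), (299,206), (459,212) and (617,200). The holder's corners and bay rivets are clear, and the plug is at its right end. Casting these pixels to world positions now.

```bash
python3 - <<'E'
from h import *
np.set_printoptions(precision=4,suppress=True)
s=np.load("top0.npy",allow_pickle=True).item()
T=np.array([[142,188],[299,206],[459,212],[617,200]],float);B=np.array([[135,420],[298,440],[466,444],[614,432]],float)
c=lambda P,k,o:(np.array(P,float)+.5)/k-.5+o
t=ray(s,c(T,7,(336,152)),.0189);b=ray(s,c(B,7,(336,152)),.0189)
for i in range(4):
    d=t[i]-b[i];print("cell",i,"tip",t[i],"mid",t[i]-.036*d/np.linalg.norm(d),"len",np.linalg.norm(d),"yaw",np.arctan2(d[1],d[0]))
o=c([[79,310],[184,315],[235,332],[342,336],[400,340],[508,340],[548,321],[657,326]],7,(336,152))
m=ray(s,o,.02);print("orange mids",(m[::2]+m[1::2])/2)
C=ray(s,c([[48,66],[716,45],[722,310],[45,332]],5.5,(140,222)),.005)
print("corners",C,"size",np.linalg.norm(C[0]-C[1]),np.linalg.norm(C[1]-C[2]),np.linalg.norm(C[2]-C[3]),np.linalg.norm(C[3]-C[0]))
m=C.mean(0);d=(C[0]-C[1])+(C[3]-C[2]);yaw=np.arctan2(-d[0],d[1]);print("holder",m,yaw)
for z in(.005,.0225):
  Rv=ray(s,c([[157,80],[302,75],[449,70],[591,65],[155,304],[303,297],[449,292],[595,287]],5.5,(140,222)),z)
  print(z,(Rv[:4]+Rv[4:])/2)
u=np.array([-np.sin(yaw),np.cos(yaw)])
for y in(-.084,-.028,.028,.084):print("bay",y,m[:2]+y*u)
st=get_state();M=R.from_quat(st["eef_rot"]).as_matrix();print(M, st["tool_pos"])
E
```

```text
cell 0 tip [ 0.6071 -0.135   0.0189] mid [ 0.5712 -0.1326  0.0189] len 0.07418098014649833 yaw -0.0658727353749582
cell 1 tip [ 0.6007 -0.184   0.0189] mid [ 0.5647 -0.1822  0.0189] len 0.07458074368142685 yaw -0.04885690459564347
cell 2 tip [ 0.5982 -0.234   0.0189] mid [ 0.5622 -0.2332  0.0189] len 0.07380793891744634 yaw -0.023655424725789374
cell 3 tip [ 0.6014 -0.2836  0.0189] mid [ 0.5655 -0.2809  0.0189] len 0.07397504957833438 yaw -0.07337878263038276
orange mids [[ 0.5669 -0.1301  0.02  ]
 [ 0.5595 -0.1787  0.02  ]
 [ 0.5571 -0.23    0.02  ]
 [ 0.5618 -0.2764  0.02  ]]
corners [[0.492  0.3192 0.005 ]
 [0.4971 0.0556 0.005 ]
 [0.3928 0.0538 0.005 ]
 [0.3882 0.3161 0.005 ]] size 0.263641149200542 0.1043055487042991 0.26230264018070254 0.10383583304431293
holder [0.4425 0.1862 0.005 ] 0.0185345055597772
0.005 [[0.4421 0.2752 0.005 ]
 [0.4436 0.2182 0.005 ]
 [0.4448 0.1609 0.005 ]
 [0.446  0.1043 0.005 ]]
0.0225 [[0.4405 0.2713 0.0225]
 [0.442  0.2151 0.0225]
 [0.4432 0.1587 0.0225]
 [0.4444 0.1031 0.0225]]
bay -0.084 [0.4441 0.1022]
bay -0.028 [0.4431 0.1582]
bay 0.028 [0.442  0.2142]
bay 0.084 [0.441  0.2702]
[[-0.9342  0.3567 -0.0004]
 [ 0.3567  0.9342 -0.0015]
 [-0.0001 -0.0016 -1.    ]] [0.2228 0.5833 0.238 ]
```

```bash
cat > d.py <<'E'
# usage: d.py x y z yaw -> turn needed, then total tool-frame shift after the turn
import sys; from h import *
x,y,z,yaw=map(float,sys.argv[1:5]); st=get_state(); M=R.from_quat(st["eef_rot"])
G=R.from_euler("z",yaw+np.pi)*R.from_euler("x",np.pi)
print("turn",(M.inv()*G).as_rotvec().round(4),"shift",G.inv().apply(np.array([x,y,z])-st["tool_pos"]).round(4),"t",st["clock"],"tcp",st["tool_pos"].round(4),"F",st["contact_force"].round(1),"op",round(st["opening"]*88.1,1),round(st["finger_force"],1))
E
python3 d.py .5705 -.1323 .2 -.066
```

```text
turn [-1.600e-03 -1.000e-04 -2.988e-01] shift [-0.3941 -0.6912  0.038 ] t 0.1 tcp [0.2228 0.5833 0.238 ] F [ 0.3 -0.3 -0.6] op 88.1 0.0
```

```bash
python3 -m jog '[[[0,0,0,0,0,-0.15],[0,0,0,0,0,-0.149],[-0.02,-0.035,0.002,0,0,0],[-0.02,-0.035,0.002,0,0,0],[-0.02,-0.035,0.002,0,0,0],[-0.02,-0.035,0.002,0,0,0],[-0.02,-0.035,0.002,0,0,0],[-0.02,-0.035,0.002,0,0,0],[-0.02,-0.035,0.002,0,0,0],[-0.02,-0.035,0.002,0,0,0],[-0.02,-0.035,0.002,0,0,0],[-0.02,-0.035,0.002,0,0,0]]]' 0.034 20
python3 -m jog '[[[-0.02,-0.035,0.002,0,0,0],[-0.02,-0.035,0.002,0,0,0],[-0.02,-0.035,0.002,0,0,0],[-0.02,-0.035,0.002,0,0,0],[-0.02,-0.035,0.002,0,0,0],[-0.02,-0.035,0.002,0,0,0],[-0.02,-0.035,0.002,0,0,0],[-0.02,-0.035,0.002,0,0,0],[-0.014,-0.026,0.002,0,0,0],[0,0,0,0,0,0]]]'
python3 d.py .5705 -.1323 .06 -.066
```

```text
clock: 1.6
tool_pos: [0.3999, 0.2202, 0.2185]
eef_rot: [0.033, 0.999, -0.0, -0.0]
contact_force: [0.1, 0.2, 0.2]
opening: 0.386
finger_force: 0.0
clock: 2.85
tool_pos: [0.5531, -0.098, 0.1999]
eef_rot: [0.035, 0.999, -0.001, -0.0]
contact_force: [0.1, 0.1, 0.5]
opening: 0.385
finger_force: 0.0
turn [-0.0011 -0.0006 -0.0047] shift [-0.0197 -0.033   0.1399] t 2.85 tcp [ 0.5531 -0.098   0.1999] F [0.1 0.1 0.5] op 34.0 0.0
```

```bash
python3 -m jog '[[[-0.01,-0.016,0.01,0,0,-0.005],[-0.01,-0.017,0.03,0,0,0],[0,0,0.04,0,0,0],[0,0,0.04,0,0,0],[0,0,0.02,0,0,0],[0,0,0,0,0,0]]]'
python3 d.py .5705 -.1323 .009 -.066
python3 - <<'E'
from h import *
s=snapshot("scene");t=snapshot("top")
a=cv2.resize(s["frame"][190:310,270:430],None,fx=3.4,fy=3.4,interpolation=cv2.INTER_CUBIC)
b=cv2.resize(t["frame"][140:240,330:440],None,fx=2.3,fy=2.3,interpolation=cv2.INTER_CUBIC)
im=np.zeros((408,797,3),np.uint8);im[:a.shape[0],:a.shape[1]]=a;im[:b.shape[0],544:544+b.shape[1]]=b
cv2.imwrite("pics/c1.png",im[:,:,::-1])
E
```

```text
clock: 3.6
tool_pos: [0.5696, -0.1285, 0.0588]
eef_rot: [0.029, 1.0, 0.0, -0.002]
contact_force: [-0.5, -0.6, -0.5]
opening: 0.383
finger_force: 0.0
turn [ 0.0006 -0.0039  0.0071] shift [-0.0011 -0.0037  0.0498] t 3.6 tcp [ 0.5696 -0.1285  0.0588] F [-0.5 -0.6 -0.5] op 33.7 0.0
```

View pics/c1.png

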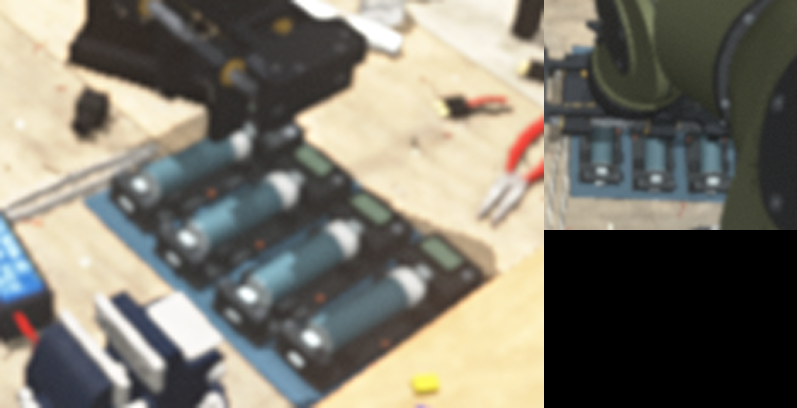

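The fingers hang over the leftmost cell (crop about (230,120)) and the neighbours are clear. Now correcting 4 mm sideways, descending and gripping.

```bash
python3 -m jog '[[[-0.001,-0.0037,0,0,0,0.007],[0,0,0.015,0,0,0],[0,0,0.015,0,0,0],[0,0,0.01,0,0,0],[0,0,0.01,0,0,0],[0,0,0,0,0,0]]]'
python3 d.py .5705 -.1323 .009 -.066
```

```text
clock: 4.45
tool_pos: [0.5711, -0.133, 0.0097]
eef_rot: [0.034, 0.999, 0.0, -0.001]
contact_force: [0.3, -0.3, -0.6]
opening: 0.384
finger_force: 0.0
turn [ 0.0002 -0.0017 -0.0015] shift [0.0006 0.0007 0.0007] t 4.45 tcp [ 0.5711 -0.133   0.0097] F [ 0.3 -0.3 -0.6] op 33.9 0.0
```

```bash
python3 -m jog '[[[0,0,0.0007,0,0,0],[0,0,0,0,0,0],[0,0,0,0,0,0],[0,0,0,0,0,0],[0,0,0,0,0,0],[0,0,0,0,0,0]]]' 0.005 20
python3 -m jog '[[[0,0,-0.005,0,0,0],[0,0,-0.015,0,0,0],[0,0,-0.03,0,0,0],[0,0,-0.03,0,0,0],[0,0,-0.02,0,0,0],[0,0,0,0,0,0]]]'
python3 d.py .4435 .1025 .11 .0185
```

```text
clock: 5.2
tool_pos: [0.5722, -0.1314, 0.0104]
eef_rot: [0.033, 0.999, 0.001, 0.001]
contact_force: [-1.0, 5.0, 2.1]
opening: 0.233
finger_force: 20.0
clock: 5.95
tool_pos: [0.5728, -0.1345, 0.1122]
eef_rot: [0.035, 0.999, -0.001, 0.002]
contact_force: [0.4, 0.2, -0.5]
opening: 0.232
finger_force: 20.0
turn [-0.0015  0.004  -0.0877] shift [0.1249 0.2393 0.0022] t 5.95 tcp [ 0.5728 -0.1345  0.1122] F [ 0.4  0.2 -0.5] op 20.4 20.0
```

```bash
python3 -m jog '[[[0.005,0.01,0,0,0,-0.044],[0.015,0.029,0,0,0,-0.044],[0.02,0.038,0,0,0,0],[0.022,0.042,0,0,0,0],[0.022,0.042,0,0,0,0],[0.022,0.042,0,0,0,0],[0.015,0.028,0,0,0,0],[0,0,0,0,0,0],[0,0,0,0,0,0]]]'
python3 d.py .4457 .1027 .06 .0185
python3 - <<'E'
from h import *
s=snapshot("scene");t=snapshot("top")
a=cv2.resize(s["frame"][120:240,140:280],None,fx=3.4,fy=3.4,interpolation=cv2.INTER_CUBIC)
b=cv2.resize(t["frame"][210:300,180:290],None,fx=2.9,fy=2.9,interpolation=cv2.INTER_CUBIC)
im=np.zeros((408,797,3),np.uint8);im[:a.shape[0],:a.shape[1]]=a;im[:b.shape[0],476:476+b.shape[1]]=b
cv2.imwrite("pics/c2.png",im[:,:,::-1])
E
```

```text
clock: 7.08
tool_pos: [0.4479, 0.0958, 0.1096]
eef_rot: [-0.01, 1.0, -0.0, -0.001]
contact_force: [0.7, -0.3, -1.0]
opening: 0.23
finger_force: 20.0
turn [-0.0009 -0.0011  0.0023] shift [0.002  0.0069 0.0496] t 7.075 tcp [0.4479 0.0958 0.1096] F [ 0.7 -0.3 -1. ] op 20.3 20.0
```

View pics/c2.png

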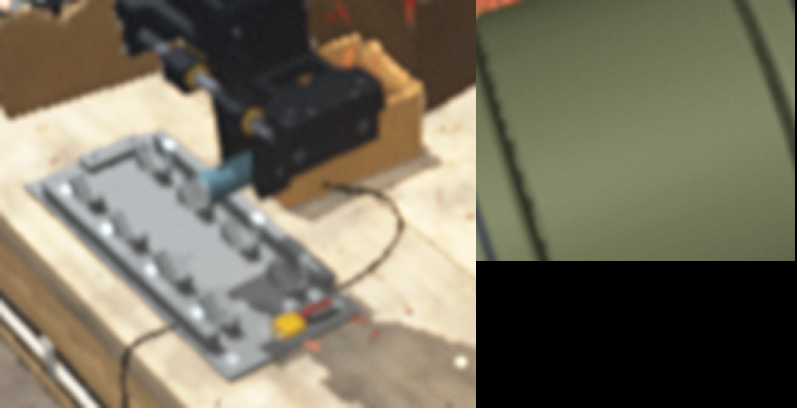

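The cell is held level (crop about (225,178)), near bay 1 beside the plug, with its minus end towards me. Now lowering it.

```bash
python3 -m jog '[[[0.001,0.0035,0.01,0,0,0.002],[0.001,0.0034,0.02,0,0,0],[0,0,0.02,0,0,0],[0,0,0.015,0,0,0],[0,0,0,0,0,0]]]'
python3 d.py .4457 .1027 .0112 .0185
```

```text
clock: 7.8
tool_pos: [0.4455, 0.1028, 0.0438]
eef_rot: [-0.009, 1.0, -0.0, -0.001]
contact_force: [-0.3, 0.5, -1.2]
opening: 0.229
finger_force: 20.0
turn [-0.001  -0.0022 -0.0006] shift [-0.0002 -0.0001  0.0326] t 7.8 tcp [0.4455 0.1028 0.0438] F [-0.3  0.5 -1.2] op 20.2 20.0
```

```bash
python3 -m jog '[[[0,0,0.012,0,0,0],[0,0,0.009,0,0,0],[0,0,0.006,0,0,0],[0,0,0.004,0,0,0],[0,0,0,0,0,0],[0,0,0,0,0,0]]]'
python3 d.py .4457 .1027 .0105 .0185
```

```text
clock: 8.55
tool_pos: [0.4471, 0.1034, 0.0153]
eef_rot: [-0.009, 1.0, -0.0, -0.001]
contact_force: [0.9, -0.0, -0.6]
opening: 0.23
finger_force: 20.0
turn [-0.0004 -0.0023 -0.0008] shift [ 0.0014 -0.0007  0.0048] t 8.55 tcp [0.4471 0.1034 0.0153] F [ 0.9 -0.  -0.6] op 20.3 20.0
```

```bash
python3 -m jog '[[[0,0,0.002,0,0,0],[0,0,0.001,0,0,0],[0,0,0,0,0,0]]]'
python3 d.py .4457 .1027 .0105 .0185
python3 -m jog '[[[0,0,0.0015,0,0,0],[0,0,0,0,0,0]]]'
python3 d.py .4457 .1027 .0105 .0185
```

```text
clock: 8.93
tool_pos: [0.4471, 0.1034, 0.0124]
eef_rot: [-0.009, 1.0, -0.0, -0.001]
contact_force: [0.2, -0.3, -0.3]
opening: 0.23
finger_force: 20.0
turn [-0.0005 -0.0021 -0.0004] shift [ 0.0014 -0.0007  0.0019] t 8.925 tcp [0.4471 0.1034 0.0124] F [ 0.2 -0.3 -0.3] op 20.3 20.0
clock: 9.18
tool_pos: [0.4471, 0.1035, 0.0108]
eef_rot: [-0.009, 1.0, -0.0, -0.001]
contact_force: [0.8, 0.7, -1.1]
opening: 0.227
finger_force: 20.0
turn [-0.0005 -0.0021 -0.0001] shift [ 0.0014 -0.0007  0.0003] t 9.175 tcp [0.4471 0.1035 0.0108] F [ 0.8  0.7 -1.1] op 20.0 20.0
```

```bash
python3 -m jog '[[[0,0,0.0008,0,0,0],[0,0,0,0,0,0]]]'
python3 -m jog '[[[0,0,0.0008,0,0,0],[0,0,0,0,0,0]]]'
python3 d.py .4457 .1027 .0105 .0185
```

```text
clock: 9.43
tool_pos: [0.4471, 0.1035, 0.0101]
eef_rot: [-0.009, 1.0, -0.0, -0.001]
contact_force: [1.1, 0.5, -1.0]
opening: 0.231
finger_force: 20.0
clock: 9.68
tool_pos: [0.4471, 0.1034, 0.0092]
eef_rot: [-0.009, 1.0, -0.0, -0.001]
contact_force: [-0.0, 0.5, -0.6]
opening: 0.231
finger_force: 20.0
turn [-0.0005 -0.0021 -0.0001] shift [ 0.0014 -0.0007 -0.0013] t 9.675 tcp [0.4471 0.1034 0.0092] F [-0.   0.5 -0.6] op 20.4 20.0
```

```bash
python3 -m jog '[[[0,0,0.0008,0,0,0],[0,0,0,0,0,0]]]'
python3 -m jog '[[[0,0,0.0006,0,0,0],[0,0,0,0,0,0]]]'
python3 - <<'E'
from h import *
s=snapshot("scene")
a=cv2.resize(s["frame"][140:240,160:280],None,fx=5,fy=5,interpolation=cv2.INTER_CUBIC)
cv2.imwrite("pics/c3.png",a[:,:,::-1])
E
```

```text
clock: 9.93
tool_pos: [0.4471, 0.1034, 0.0084]
eef_rot: [-0.009, 1.0, -0.0, -0.001]
contact_force: [1.1, -0.1, -0.4]
opening: 0.23
finger_force: 20.0
clock: 10.18
tool_pos: [0.4471, 0.1034, 0.0078]
eef_rot: [-0.009, 1.0, -0.0, -0.001]
contact_force: [0.3, -0.2, -1.4]
opening: 0.23
finger_force: 20.0
```

View pics/c3.png

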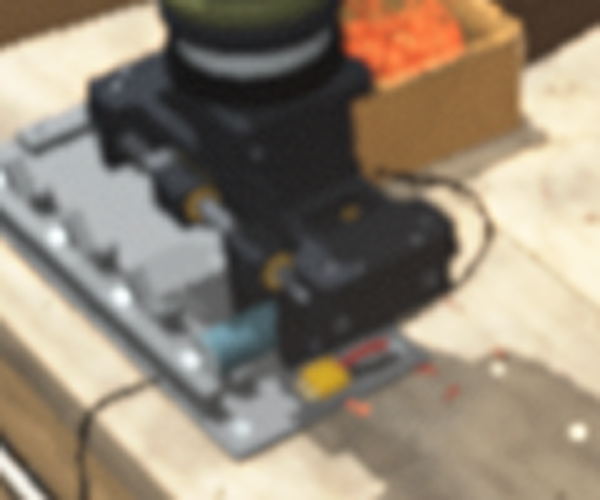

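The cell lies inside the bay's end wall (crop about (240,335)) with almost no gap left. One more small step down, then release.

```bash
python3 -m jog '[[[0,0,0.0008,0,0,0],[0,0,0,0,0,0]]]'
python3 -m jog '[[[0,0,0,0,0,0],[0,0,0,0,0,0],[0,0,0,0,0,0]]]' 0.034
python3 -m jog '[[[0,0,-0.01,0,0,0],[0,0,-0.03,0,0,0],[0,0,-0.04,0,0,0],[0,0,-0.03,0,0,0],[-0.03,-0.04,0,0,0,0.03],[-0.03,-0.04,0,0,0,0.03],[-0.03,-0.05,0,0,0,0],[-0.03,-0.05,0,0,0,0],[0,-0.05,0,0,0,0],[0,-0.04,0,0,0,0],[0,0,0,0,0,0]]]'
python3 d.py .5705 -.1805 .06 -.049
python3 - <<'E'
from h import *
s=snapshot("scene");t=snapshot("top")
a=cv2.resize(s["frame"][140:240,160:280],None,fx=4,fy=4,interpolation=cv2.INTER_CUBIC)
b=cv2.resize(t["frame"][225:290,200:280],None,fx=3.9,fy=3.9,interpolation=cv2.INTER_CUBIC)
im=np.zeros((408,797,3),np.uint8);im[:a.shape[0],:a.shape[1]]=a;im[:b.shape[0],482:482+b.shape[1]]=b
cv2.imwrite("pics/c4.png",im[:,:,::-1]); np.save("top1.npy",t,allow_pickle=True)
E
```

```text
clock: 10.48
tool_pos: [0.4472, 0.1036, 0.0072]
eef_rot: [-0.009, 1.0, -0.0, -0.001]
contact_force: [-0.2, 0.3, 2.4]
opening: 0.229
finger_force: 20.0
clock: 10.85
tool_pos: [0.447, 0.1071, 0.0071]
eef_rot: [-0.011, 1.0, 0.002, -0.001]
contact_force: [-1.2, 6.8, 2.4]
opening: 0.381
finger_force: 3.5
clock: 12.22
tool_pos: [0.558, -0.1738, 0.1158]
eef_rot: [0.025, 1.0, -0.002, -0.002]
contact_force: [-0.4, 0.4, 0.8]
opening: 0.388
finger_force: 0.0
turn [-0.0035 -0.0047 -0.0004] shift [-0.0128 -0.0061  0.0558] t 12.225 tcp [ 0.558  -0.1738  0.1158] F [-0.4  0.4  0.8] op 34.2 0.0
```

View pics/c4.png

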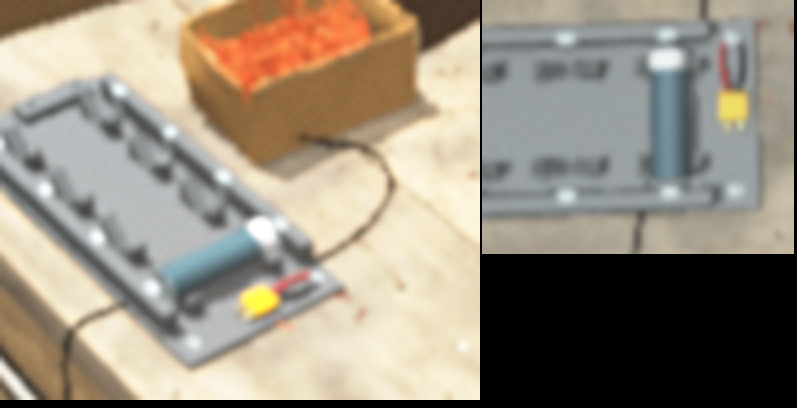

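The first cell is seated beside the plug, centred between its end walls (top crop (668,113)). On opening, a finger brushed the fixed plug, with no harm done. Going on to the second cell.

```bash
python3 d.py .5637 -.1815 .06 -.049; python3 -m jog '[[[-0.003,-0.004,0.015,0,0,0],[-0.003,-0.004,0.02,0,0,0],[0,0,0.02,0,0,0],[0,0,0,0,0,0],[0,0,0,0,0,0]]]'
python3 d.py .5637 -.1815 .0095 -.049
```

```text
turn [ 0.0004 -0.0029  0.0068] shift [-0.0052 -0.013   0.0567] t 12.325 tcp [ 0.5592 -0.1682  0.1167] F [0.7 0.6 0.1] op 33.9 0.0
clock: 12.95
tool_pos: [0.5653, -0.1764, 0.0618]
eef_rot: [0.021, 1.0, -0.0, -0.001]
contact_force: [0.2, -0.4, 0.5]
opening: 0.384
finger_force: 0.0
turn [-0.0002 -0.0022  0.0078] shift [ 0.0013 -0.0052  0.0523] t 12.95 tcp [ 0.5653 -0.1764  0.0618] F [ 0.2 -0.4  0.5] op 33.9 0.0
```

```bash
python3 -m jog '[[[0.0013,-0.0052,0,0,0,0.008],[0,0,0.015,0,0,0],[0,0,0.015,0,0,0],[0,0,0.012,0,0,0],[0,0,0.01,0,0,0],[0,0,0,0,0,0],[0,0,0,0,0,0]]]'
python3 d.py .5637 -.1815 .0095 -.049
```

```text
clock: 13.82
tool_pos: [0.5635, -0.1819, 0.0096]
eef_rot: [0.025, 1.0, -0.0, -0.001]
contact_force: [-0.6, 0.6, -0.4]
opening: 0.389
finger_force: 0.0
turn [-0.0005 -0.0023 -0.0006] shift [-0.0002  0.0004  0.0001] t 13.825 tcp [ 0.5635 -0.1819  0.0096] F [-0.6  0.6 -0.4] op 34.3 0.0
```

```bash
python3 -m jog '[[[0,0,0,0,0,0],[0,0,0,0,0,0],[0,0,0,0,0,0],[0,0,0,0,0,0],[0,0,0,0,0,0]]]' 0.005 20
python3 -m jog '[[[0,0,-0.005,0,0,0],[0,0,-0.015,0,0,0],[0,0,-0.03,0,0,0],[0,0,-0.03,0,0,0],[0,0,-0.02,0,0,0],[0,0,0,0,0,0]]]'
python3 d.py .4432 .1585 .11 .0185
```

```text
clock: 14.45
tool_pos: [0.5638, -0.1803, 0.01]
eef_rot: [0.024, 1.0, 0.001, -0.001]
contact_force: [-0.4, 5.2, 1.0]
opening: 0.233
finger_force: 20.0
clock: 15.2
tool_pos: [0.5647, -0.1828, 0.1116]
eef_rot: [0.025, 1.0, -0.001, 0.0]
contact_force: [-0.1, -0.8, -0.4]
opening: 0.233
finger_force: 20.0
turn [-0.0018  0.0009 -0.0691] shift [0.1152 0.3435 0.0016] t 15.2 tcp [ 0.5647 -0.1828  0.1116] F [-0.1 -0.8 -0.4] op 20.5 20.0
```

```bash
python3 -m jog '[[[0.005,0.015,0,0,0,-0.035],[0.01,0.03,0,0,0,-0.034],[0.015,0.045,0,0,0,0],[0.015,0.045,0,0,0,0],[0.015,0.045,0,0,0,0],[0.015,0.045,0,0,0,0],[0.015,0.045,0,0,0,0],[0.015,0.043,0,0,0,0],[0.01,0.03,0,0,0,0],[0,0,0.01,0,0,0],[0,0,0.02,0,0,0],[0,0,0.02,0,0,0]]]'
python3 -m jog '[[[0,0,0,0,0,0],[0,0,0,0,0,0]]]'
python3 d.py .4432 .1585 .0105 .0185
```

```text
clock: 16.7
tool_pos: [0.4433, 0.1578, 0.0585]
eef_rot: [-0.009, 1.0, -0.001, -0.002]
contact_force: [0.1, 0.1, -1.4]
opening: 0.23
finger_force: 20.0
clock: 16.95
tool_pos: [0.4438, 0.1587, 0.0599]
eef_rot: [-0.009, 1.0, -0.001, -0.002]
contact_force: [1.1, -0.2, -0.6]
opening: 0.232
finger_force: 20.0
turn [-0.0011 -0.003   0.0005] shift [ 0.0006 -0.0002  0.0494] t 16.95 tcp [0.4438 0.1587 0.0599] F [ 1.1 -0.2 -0.6] op 20.4 20.0
```

```bash
python3 -m jog '[[[0,0,0.02,0,0,0],[0,0,0.015,0,0,0],[0,0,0.01,0,0,0],[0,0,0.004,0,0,0],[0,0,0,0,0,0],[0,0,0,0,0,0]]]'
python3 -m jog '[[[0,0,0.001,0,0,0],[0,0,0.001,0,0,0],[0,0,0,0,0,0]]]'
python3 -m jog '[[[0,0,0.001,0,0,0],[0,0,0,0,0,0]]]'
python3 d.py .4432 .1585 .0075 .0185
```

```text
clock: 17.7
tool_pos: [0.4443, 0.1593, 0.0114]
eef_rot: [-0.009, 1.0, -0.0, -0.001]
contact_force: [0.6, -0.5, -1.4]
opening: 0.234
finger_force: 20.0
clock: 18.08
tool_pos: [0.444, 0.1593, 0.0089]
eef_rot: [-0.01, 1.0, -0.0, -0.001]
contact_force: [0.2, 1.2, -1.3]
opening: 0.23
finger_force: 20.0
clock: 18.32
tool_pos: [0.4439, 0.1593, 0.0079]
eef_rot: [-0.01, 1.0, -0.0, -0.001]
contact_force: [0.2, -0.0, -0.8]
opening: 0.229
finger_force: 20.0
turn [-0.0006 -0.0023  0.0008] shift [ 0.0007 -0.0008  0.0004] t 18.325 tcp [0.4439 0.1593 0.0079] F [ 0.2 -0.  -0.8] op 20.2 20.0
```

```bash
python3 -m jog '[[[0,0,0.0007,0,0,0],[0,0,0,0,0,0]]]'
python3 -m jog '[[[0,0,0,0,0,0],[0,0,0,0,0,0],[0,0,0,0,0,0]]]' 0.034
python3 -m jog '[[[0,0,-0.01,0,0,0],[0,0,-0.03,0,0,0],[0,0,-0.04,0,0,0],[0,0,-0.03,0,0,0],[-0.014,-0.045,0,0,0,0.02],[-0.014,-0.045,0,0,0,0.02],[-0.014,-0.05,0,0,0,0],[-0.014,-0.05,0,0,0,0],[-0.014,-0.05,0,0,0,0],[-0.014,-0.05,0,0,0,0],[-0.014,-0.05,0,0,0,0],[-0.014,-0.05,0,0,0,0]]]'
python3 -m jog '[[[0,0,0,0,0,0],[0,0,0,0,0,0]]]'
python3 d.py .5610 -.2325 .06 -.024
python3 - <<'E'
from h import *
s=snapshot("scene");t=snapshot("top")
a=cv2.resize(s["frame"][140:240,160:280],None,fx=4,fy=4,interpolation=cv2.INTER_CUBIC)
b=cv2.resize(t["frame"][225:290,200:280],None,fx=3.9,fy=3.9,interpolation=cv2.INTER_CUBIC)
im=np.zeros((408,797,3),np.uint8);im[:a.shape[0],:a.shape[1]]=a;im[:b.shape[0],482:482+b.shape[1]]=b
cv2.imwrite("pics/c5.png",im[:,:,::-1])
E
```

```text
clock: 18.58
tool_pos: [0.4439, 0.1594, 0.0072]
eef_rot: [-0.01, 1.0, -0.0, -0.001]
contact_force: [-0.6, -0.3, -0.0]
opening: 0.229
finger_force: 20.0
clock: 18.95
tool_pos: [0.444, 0.1593, 0.0073]
eef_rot: [-0.01, 1.0, -0.0, -0.001]
contact_force: [-0.0, 0.0, -0.4]
opening: 0.386
finger_force: 0.0
clock: 20.45
tool_pos: [0.5507, -0.2339, 0.1172]
eef_rot: [0.011, 1.0, -0.0, -0.001]
contact_force: [0.9, 0.8, -0.5]
opening: 0.383
finger_force: 0.0
clock: 20.7
tool_pos: [0.5504, -0.2311, 0.1171]
eef_rot: [0.01, 1.0, 0.0, -0.001]
contact_force: [0.0, -0.0, -0.8]
opening: 0.385
finger_force: 0.0
turn [ 0.0006 -0.0027  0.0037] shift [-0.0107 -0.0011  0.0571] t 20.7 tcp [ 0.5504 -0.2311  0.1171] F [ 0.  -0.  -0.8] op 33.9 0.0
```

View pics/c5.png

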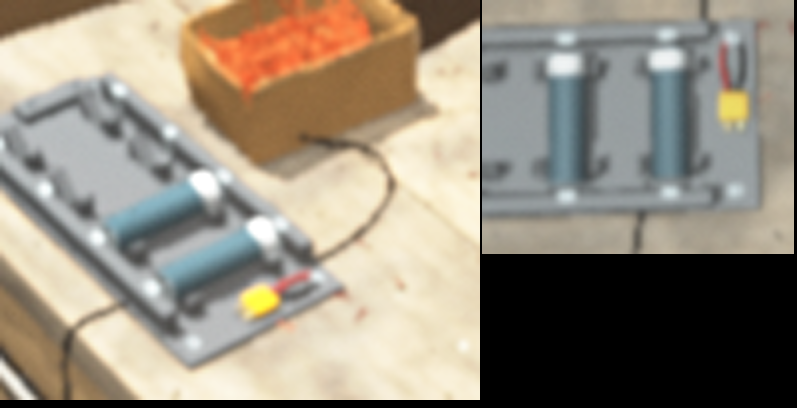

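Both cells are seated side by side, the second at top crop (567,118). On to cell 3.

```bash
python3 -m jog '[[[-0.0107,-0.001,0.005,0,0,0.004],[0,0,0.03,0,0,0],[0,0,0.03,0,0,0],[0,0,0.02,0,0,0],[0,0,0,0,0,0],[0,0,0,0,0,0]]]'
python3 d.py .5610 -.2325 .0095 -.024
```

```text
clock: 21.55
tool_pos: [0.5622, -0.233, 0.033]
eef_rot: [0.012, 1.0, -0.0, -0.0]
contact_force: [0.2, -0.2, 0.1]
opening: 0.387
finger_force: 0.0
turn [-0.0006 -0.0006 -0.0004] shift [0.0012 0.0005 0.0235] t 21.55 tcp [ 0.5622 -0.233   0.033 ] F [ 0.2 -0.2  0.1] op 34.1 0.0
```

```bash
python3 -m jog '[[[0.001,0.0013,0.008,0,0,0],[0,0,0.009,0,0,0],[0,0,0.0065,0,0,0],[0,0,0,0,0,0],[0,0,0,0,0,0]]]'
python3 -m jog '[[[0,0,0,0,0,0],[0,0,0,0,0,0],[0,0,0,0,0,0],[0,0,0,0,0,0],[0,0,0,0,0,0]]]' 0.005 20
python3 -m jog '[[[0,0,-0.005,0,0,0],[0,0,-0.015,0,0,0],[0,0,-0.03,0,0,0],[0,0,-0.03,0,0,0],[0,0,-0.02,0,0,0],[0,0,0,0,0,0]]]'
python3 d.py .4435 .2145 .11 .0185
```

```text
clock: 22.18
tool_pos: [0.5603, -0.232, 0.0086]
eef_rot: [0.012, 1.0, -0.0, -0.001]
contact_force: [-0.4, 0.5, 0.9]
opening: 0.388
finger_force: 0.4
clock: 22.8
tool_pos: [0.5603, -0.2318, 0.0087]
eef_rot: [0.012, 1.0, -0.0, -0.001]
contact_force: [-0.8, 1.1, -0.5]
opening: 0.231
finger_force: 20.0
clock: 23.55
tool_pos: [0.5615, -0.2323, 0.1105]
eef_rot: [0.013, 1.0, -0.001, 0.0]
contact_force: [0.3, -0.1, -0.7]
opening: 0.232
finger_force: 20.0
turn [-0.0015  0.001  -0.0436] shift [0.1098 0.4489 0.0005] t 23.55 tcp [ 0.5615 -0.2323  0.1105] F [ 0.3 -0.1 -0.7] op 20.4 20.0
```

```bash
python3 -m jog '[[[0.004,0.015,0,0,0,-0.022],[0.009,0.035,0,0,0,-0.022],[0.012,0.05,0,0,0,0],[0.012,0.05,0,0,0,0],[0.012,0.05,0,0,0,0],[0.012,0.05,0,0,0,0],[0.012,0.05,0,0,0,0],[0.012,0.05,0,0,0,0],[0.012,0.05,0,0,0,0],[0.009,0.035,0,0,0,0],[0.004,0.014,0,0,0,0],[0,0,0.01,0,0,0]]]'
python3 -m jog '[[[0,0,0.02,0,0,0],[0,0,0.02,0,0,0],[0,0,0,0,0,0],[0,0,0,0,0,0]]]'
python3 d.py .4425 .2148 .0115 .0185
```

```text
clock: 25.05
tool_pos: [0.4428, 0.2155, 0.0983]
eef_rot: [-0.01, 1.0, -0.0, -0.001]
contact_force: [0.7, -0.9, -0.2]
opening: 0.234
finger_force: 20.0
clock: 25.55
tool_pos: [0.4434, 0.2139, 0.0587]
eef_rot: [-0.009, 1.0, -0.001, -0.001]
contact_force: [-0.3, -0.5, 0.0]
opening: 0.232
finger_force: 20.0
turn [-0.0015 -0.0025 -0.0008] shift [0.0009 0.0009 0.0472] t 25.55 tcp [0.4434 0.2139 0.0587] F [-0.3 -0.5  0. ] op 20.4 20.0
```

```bash
python3 -m jog '[[[0.0009,0.0005,0.02,0,0,0],[0,0,0.015,0,0,0],[0,0,0.009,0,0,0],[0,0,0.004,0,0,0],[0,0,0,0,0,0],[0,0,0,0,0,0]]]'
python3 -m jog '[[[0,0,0.0015,0,0,0],[0,0,0.001,0,0,0],[0,0,0,0,0,0]]]'
python3 -m jog '[[[0,0,0.001,0,0,0],[0,0,0,0,0,0]]]'
python3 d.py .4425 .2148 .0065 .0185
```

```text
clock: 26.3
tool_pos: [0.4424, 0.2158, 0.0111]
eef_rot: [-0.01, 1.0, -0.0, -0.001]
contact_force: [-0.1, 1.1, -0.9]
opening: 0.234
finger_force: 20.0
clock: 26.68
tool_pos: [0.4421, 0.2156, 0.0082]
eef_rot: [-0.01, 1.0, -0.0, -0.001]
contact_force: [-0.7, 0.0, -0.0]
opening: 0.233
finger_force: 20.0
clock: 26.92
tool_pos: [0.4421, 0.2157, 0.0072]
eef_rot: [-0.01, 1.0, -0.0, -0.001]
contact_force: [0.4, 0.1, 0.1]
opening: 0.23
finger_force: 20.0
turn [-0.0005 -0.0023  0.0008] shift [-0.0003 -0.0009  0.0007] t 26.925 tcp [0.4421 0.2157 0.0072] F [0.4 0.1 0.1] op 20.3 20.0
```

```bash
python3 -m jog '[[[0,0,0.0008,0,0,0],[0,0,0,0,0,0]]]'
python3 -m jog '[[[0,0,0,0,0,0],[0,0,0,0,0,0],[0,0,0,0,0,0]]]' 0.034
python3 -m jog '[[[0,0,-0.01,0,0,0],[0,0,-0.03,0,0,0],[0,0,-0.04,0,0,0],[0,0,-0.03,0,0,0.045],[0,0,0,0,0,0.046],[-0.008,-0.025,0,0,0,0],[-0.016,-0.05,0,0,0,0],[-0.016,-0.05,0,0,0,0],[-0.016,-0.05,0,0,0,0],[-0.016,-0.05,0,0,0,0],[-0.016,-0.05,0,0,0,0]]]'
python3 -m jog '[[[-0.016,-0.05,0,0,0,0],[-0.016,-0.05,0,0,0,0],[-0.016,-0.05,0,0,0,0],[-0.014,-0.04,0,0,0,0],[-0.008,-0.02,0,0,0,0],[0,0,0,0,0,0],[0,0,0,0,0,0]]]'
python3 d.py .5643 -.2800 .0345 -.073
python3 - <<'E'
from h import *
s=snapshot("scene");t=snapshot("top")
a=cv2.resize(s["frame"][140:240,150:270],None,fx=4,fy=4,interpolation=cv2.INTER_CUBIC)
b=cv2.resize(t["frame"][225:290,180:280],None,fx=3.1,fy=3.1,interpolation=cv2.INTER_CUBIC)
im=np.zeros((408,797,3),np.uint8);im[:a.shape[0],:a.shape[1]]=a;im[:b.shape[0],482:482+b.shape[1]]=b
cv2.imwrite("pics/c6.png",im[:,:,::-1])
E
```

```text
clock: 27.18
tool_pos: [0.4421, 0.2156, 0.0064]
eef_rot: [-0.01, 1.0, -0.0, -0.001]
contact_force: [-0.5, 0.2, -0.2]
opening: 0.232
finger_force: 20.0
clock: 27.55
tool_pos: [0.4422, 0.2157, 0.0065]
eef_rot: [-0.01, 1.0, -0.0, -0.001]
contact_force: [-0.2, 1.0, 0.5]
opening: 0.389
finger_force: 0.0
clock: 28.92
tool_pos: [0.5101, -0.0667, 0.1156]
eef_rot: [0.036, 0.999, -0.0, -0.002]
contact_force: [1.1, 0.8, -0.2]
opening: 0.381
finger_force: 0.0
clock: 29.8
tool_pos: [0.5647, -0.2774, 0.1159]
eef_rot: [0.035, 0.999, 0.0, -0.002]
contact_force: [-0.1, 0.4, 0.5]
opening: 0.388
finger_force: 0.0
turn [ 0.0008 -0.0036  0.0031] shift [ 0.0002 -0.0026  0.0814] t 29.8 tcp [ 0.5647 -0.2774  0.1159] F [-0.1  0.4  0.5] op 34.1 0.0
```

View pics/c6.png

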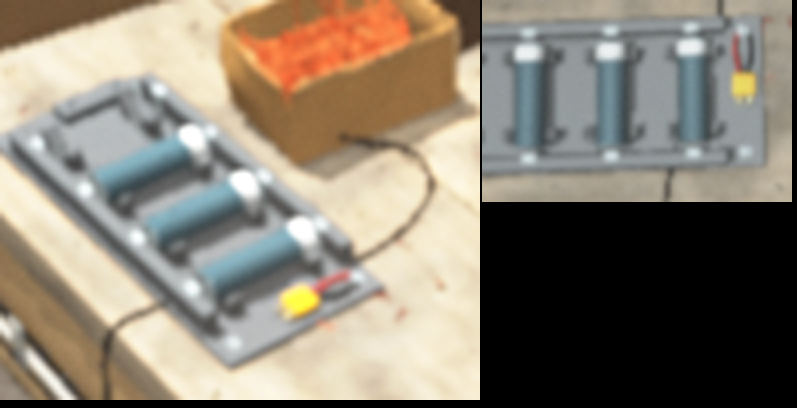

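Three cells are seated in order, the third at top crop (529,97). Now the last one.

```bash
python3 -m jog '[[[0,-0.0026,0.005,0,0,0.003],[0,0,0.03,0,0,0],[0,0,0.03,0,0,0],[0,0,0.0165,0,0,0],[0,0,0,0,0,0],[0,0,0,0,0,0]]]'
python3 d.py .5643 -.2795 .0095 -.073
```

```text
clock: 30.65
tool_pos: [0.5657, -0.2819, 0.0359]
eef_rot: [0.037, 0.999, -0.0, -0.0]
contact_force: [0.4, -1.0, 0.3]
opening: 0.381
finger_force: 0.0
turn [-0.0008 -0.0005 -0.0016] shift [0.0016 0.0023 0.0264] t 30.65 tcp [ 0.5657 -0.2819  0.0359] F [ 0.4 -1.   0.3] op 33.6 0.0
```

```bash
python3 -m jog '[[[0.001,0.0023,0.008,0,0,0],[0,0,0.01,0,0,0],[0,0,0.0075,0,0,0],[0,0,0,0,0,0],[0,0,0,0,0,0]]]'
python3 -m jog '[[[0,0,0,0,0,0],[0,0,0,0,0,0],[0,0,0,0,0,0],[0,0,0,0,0,0],[0,0,0,0,0,0]]]' 0.005 20
python3 -m jog '[[[0,0,-0.005,0,0,0],[0,0,-0.015,0,0,0],[0,0,-0.03,0,0,0],[0,0,-0.03,0,0,0],[0,0,-0.02,0,0,0],[0,0,0,0,0,0]]]'
python3 d.py .4435 .2705 .11 .0185
```

```text
clock: 31.28
tool_pos: [0.5639, -0.2796, 0.0092]
eef_rot: [0.037, 0.999, -0.0, -0.001]
contact_force: [0.3, -0.1, 1.1]
opening: 0.384
finger_force: 0.0
clock: 31.9
tool_pos: [0.5641, -0.2789, 0.0095]
eef_rot: [0.037, 0.999, 0.0, -0.001]
contact_force: [-0.3, 2.9, 0.6]
opening: 0.235
finger_force: 20.0
clock: 32.65
tool_pos: [0.5652, -0.2803, 0.1113]
eef_rot: [0.038, 0.999, -0.001, 0.001]
contact_force: [-0.2, 0.1, -0.9]
opening: 0.23
finger_force: 20.0
turn [-0.0021  0.001  -0.0939] shift [0.1115 0.5529 0.0013] t 32.65 tcp [ 0.5652 -0.2803  0.1113] F [-0.2  0.1 -0.9] op 20.3 20.0
```

```bash
python3 -m jog '[[[0,0,0,0,0,-0.047],[0,0,0,0,0,-0.047],[0.006,0.03,0,0,0,0],[0.01,0.05,0,0,0,0],[0.01,0.05,0,0,0,0],[0.01,0.05,0,0,0,0],[0.01,0.05,0,0,0,0],[0.01,0.05,0,0,0,0],[0.01,0.05,0,0,0,0],[0.01,0.05,0,0,0,0],[0.01,0.05,0,0,0,0],[0.01,0.05,0,0,0,0]]]'
python3 -m jog '[[[0.01,0.045,0,0,0,0],[0.006,0.025,0,0,0,0],[0,0,0.01,0,0,0],[0,0,0.02,0,0,0],[0,0,0.02,0,0,0],[0,0,0,0,0,0],[0,0,0,0,0,0]]]'
python3 d.py .4420 .2707 .0115 .0185
```

```text
clock: 34.15
tool_pos: [0.4581, 0.1995, 0.1085]
eef_rot: [-0.01, 1.0, -0.001, -0.002]
contact_force: [0.2, 0.1, -1.4]
opening: 0.23
finger_force: 20.0
clock: 35.02
tool_pos: [0.4418, 0.267, 0.0593]
eef_rot: [-0.009, 1.0, -0.001, -0.001]
contact_force: [0.3, -0.1, 0.2]
opening: 0.228
finger_force: 20.0
turn [-0.0015 -0.0026 -0.0004] shift [-0.0003  0.0037  0.0478] t 35.025 tcp [0.4418 0.267  0.0593] F [ 0.3 -0.1  0.2] op 20.1 20.0
```

```bash
python3 -m jog '[[[-0.0003,0.0032,0,0,0,0],[0,0,0.02,0,0,0],[0,0,0.015,0,0,0],[0,0,0.009,0,0,0],[0,0,0.004,0,0,0],[0,0,0,0,0,0],[0,0,0,0,0,0]]]'
python3 -m jog '[[[0,0,0.0015,0,0,0],[0,0,0.001,0,0,0],[0,0,0,0,0,0]]]'
python3 -m jog '[[[0,0,0.001,0,0,0],[0,0,0,0,0,0]]]'
python3 d.py .4420 .2707 .007 .0185
```

```text
clock: 35.9
tool_pos: [0.4418, 0.2715, 0.0117]
eef_rot: [-0.01, 1.0, -0.0, -0.001]
contact_force: [-0.5, -0.3, -0.5]
opening: 0.231
finger_force: 20.0
clock: 36.28
tool_pos: [0.4417, 0.2713, 0.0089]
eef_rot: [-0.01, 1.0, -0.0, -0.001]
contact_force: [-1.0, 0.1, -1.1]
opening: 0.235
finger_force: 20.0
clock: 36.52
tool_pos: [0.4417, 0.2713, 0.0079]
eef_rot: [-0.01, 1.0, -0.0, -0.001]
contact_force: [0.5, 0.1, -1.0]
opening: 0.232
finger_force: 20.0
turn [-0.0006 -0.0022  0.0007] shift [-0.0003 -0.0006  0.0009] t 36.525 tcp [0.4417 0.2713 0.0079] F [ 0.5  0.1 -1. ] op 20.4 20.0
```

```bash
python3 -m jog '[[[0,0,0.001,0,0,0],[0,0,0,0,0,0]]]'
python3 -m jog '[[[0,0,0,0,0,0],[0,0,0,0,0,0],[0,0,0,0,0,0]]]' 0.03
python3 -m jog '[[[0,0,-0.01,0,0,0],[0,0,-0.03,0,0,0],[0,0,-0.04,0,0,0],[0,0,-0.04,0,0,0],[0,-0.025,0,0,0,0],[-0.01,-0.05,0,0,0,0],[-0.015,-0.05,0,0,0,0],[-0.015,-0.05,0,0,0,0],[-0.015,-0.05,0,0,0,0],[-0.015,-0.05,0,0,0,0],[-0.015,-0.05,0,0,0,0]]]'
python3 -m jog '[[[-0.01,-0.05,0,0,0,0],[0,-0.03,0,0,0,0],[0,0,0,0,0,0],[0,0,0,0,0,0]]]'
python3 - <<'E'
from h import *
s=snapshot("scene");t=snapshot("top")
a=cv2.resize(s["frame"][140:240,150:270],None,fx=4,fy=4,interpolation=cv2.INTER_CUBIC)
b=cv2.resize(t["frame"][225:290,140:280],None,fx=2.25,fy=2.25,interpolation=cv2.INTER_CUBIC)
im=np.zeros((408,797,3),np.uint8);im[:a.shape[0],:a.shape[1]]=a;im[:b.shape[0],482:482+b.shape[1]]=b
cv2.imwrite("pics/c7.png",im[:,:,::-1])
# white rings in the top view -> tip in the holder frame
g=t["frame"].astype(int); m=((g[...,2]-g[...,0]>18)&(g[...,2]<190)).astype(np.uint8); m[:225]=0;m[290:]=0;m[:,:145]=0;m[:,275:]=0
n,l,stt,c=cv2.connectedComponentsWithStats(m)
for i in range(1,n):
    if stt[i,4]>60:
        p=ray(t,[c[i]],.022)[0][:2]-[.4433,.1862]; print(stt[i],R.from_euler("z",-.0185).apply([*p,0])[:2].round(4))
E
```

```text
clock: 36.78
tool_pos: [0.4417, 0.2714, 0.0069]
eef_rot: [-0.01, 1.0, -0.0, -0.001]
contact_force: [-1.0, 0.6, -0.4]
opening: 0.228
finger_force: 20.0
clock: 37.15
tool_pos: [0.4417, 0.269, 0.0068]
eef_rot: [-0.009, 1.0, -0.002, -0.001]
contact_force: [-0.2, -5.1, 3.5]
opening: 0.342
finger_force: 2.9
clock: 38.52
tool_pos: [0.5347, -0.0522, 0.1279]
eef_rot: [-0.01, 1.0, 0.001, 0.0]
contact_force: [1.0, -0.1, -0.0]
opening: 0.338
finger_force: 0.0
clock: 39.02
tool_pos: [0.5454, -0.1295, 0.1276]
eef_rot: [-0.011, 1.0, 0.001, -0.0]
contact_force: [-0.7, 0.2, 0.2]
opening: 0.343
finger_force: 0.0
[243 243   9  28 231] [-0.0058 -0.0827]
[190 245   9  28 222] [-0.0073  0.0294]
[217 244   9  28 242] [-0.0075 -0.0267]
[164 246   9  28 231] [-0.0067  0.0856]
```

View pics/c7.png

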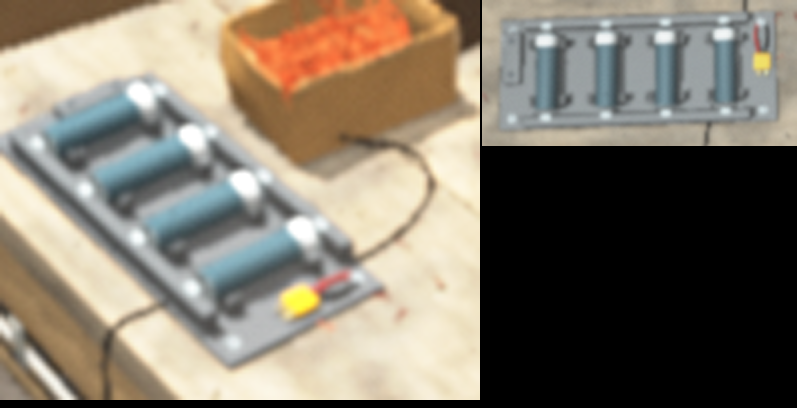

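All four cells lie in their bays with plus ends away and heights even. They sit within 2 mm sideways and consistently along their bays, and the arm is clear.

```bash
python3 -c "
from plant import *
print(finish_job())"
```

```text
the job is handed in; nothing more can be done
None
```

I moved all four cells into the holder in tester order, starting from the plug, with plus ends pointing away and none dropped. The job was handed in at about 39 s; no verdict came back, but the last pictures show every cell seated and let go.

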